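# Check a drill stand's column with a try square

### The job

Swing the red lever of the backlight dimmer upright, to the middle of its travel (half brightness), and let go of it. Then take the try square by its stock, stand it on the steel base plate of the lens-drill stand and press it into the corner, down on the plate and against the face of the blue column, near the middle of its width, so that both faces touch with no gap, without forcing it. The job finishes while you are still gripping and pressing the square there: do not let go; leave the jar, pliers, screwdriver and glasses where they are.

Things in the scene. Friction and masses are not known exactly. Their poses are not given: they have to be found in the camera images.
- dimmer_lever (a joint): hinge of the dimmer's red-knobbed lever, rad: 0 leans 0.7 rad (40 deg) towards the dimmer's -x side, 0.7 is upright (middle of travel), 1.4 leans 0.7 rad towards its +x side. Friction holds it where it is left (about 1 N at the knob moves it).
- dimmer_pivot (a point): the lever's hinge point; fixed in the dimmer, 35 mm above the bench, hinge axis along the dimmer's y. The dimmer box itself is 110 x 80 x 40 mm (x, y, height).
- lever_grip (a point): centre of the lever's red knob, 72 mm from the hinge; it turns with the lever (its z runs along the lever). The knob is 18 mm wide along the hinge axis (y), 14 mm across (x), 32 mm long (z), so its end is 88 mm from the hinge; pinch it across its 18 mm from above.
- dimmer: grey fixed box on the bench with the lever on top and a green mark beside the lever's middle position; origin at the centre of its underside, z up; the lever swings in its x-z plane.
- square: try square, about 0.3 kg, standing on its stock: black bar with orange bands, 140 mm long (y), 22 wide (x), 24 high, origin at the centre of its underside. A steel blade rises at its -y end (y -70 to -50 mm, 6 mm thick) to 110 mm. The end face at y = -70 mm (stock and blade flush) goes to the column, the underside to the plate. Grip across the 22 mm from above at about y = +15 mm, clear of the blade.
- square_heel (a point): outer corner of the square: lower edge of the stock's end face (square's x 0, y -70, z 0 mm).
- square_blade_top (a point): top of the blade's outer edge (square's x 0, y -70, z 110 mm).
- column: blue upright column on the base plate, fixed, 44 mm wide (x), 40 deep, 190 high. Origin at the foot of the flat face to be touched, middle of its width, level with the plate's top; its +y points out of that face along the plate, z up. In place, the square's axes are parallel to the column's and its heel is at this origin.
- base_plate: fixed steel plate 130 mm (x) by 220 (y), 14 thick; origin at the centre of its top, 14 mm above the bench; axes parallel to the column's. The column's face stands at y = -60 mm; the plate is clear from there to y = +110 mm. A white backlight bar, 70 mm high above the bench, stands along it on its -x side, 119 mm from the plate's middle line.
- jar: bystander: small jar, diameter 42 mm, 55 mm high, origin under its centre; it stands where the square might have stood, about 15 cm from it.
- pliers: bystander: steel pliers lying on the bench beyond the stand, about 160 mm long and 12 mm high, origin near the pivot.
- screwdriver: bystander: blue-handled screwdriver 150 mm long lying on the bench on the left.
- glasses: bystander: black spectacles on a rubber mat to the right of the stand, 135 mm wide, 45 mm high; origin below the middle of the front.

How it is judged:
By the outcome, as a careful person would: the job done as asked, in the order asked, and still so for the second after the job is handed in, while the arm keeps its last pose, push and grip.
It also fails if it takes over 58 s, if anything falls off the work surface, if the arm or the gripper's body presses on something with over 40 N, if the wrist force passes 120 N, or if a joint passes its speed limit or range.

### The arm

A 7-joint arm with a two-finger parallel gripper is mounted at the origin on the work surface. World frame = base frame: x ahead of the robot, y to its left, z up, the work surface at z = 0. Lengths are in m, angles in rad, forces in N, time in s.
With the tool pointing down it reaches from about 0.425 to 0.875 m from the base axis. Payload 4.7 kg.
Tool frame: the origin (TCP) lies midway between the tips of the shut fingers; the grasp point (between the pads) lies 19 mm behind it; z points along the fingers, y is the line along which they close (so a half turn about z gives the same grasp; the last joint's range is limited). The gripper opens to 85 mm and grips with 20 to 120 N. Pads are 22 mm wide; open, the fingers measure 114 mm over their backs; the gripper's body (76 mm by 85 mm) begins 54 mm behind the grasp point. The pads swing forward as they close: fully open they stand 13 mm farther back than shut.
Start: joints at [-1.282, 0.321, -0.07, 1.45, 0.023, 1.371, -0.057], TCP at [0.176, 0.626, 0.231] pointing down, gripper open.
Joint ranges: [-2.86, 2.86], [-0.3, 2.09], [-1.38, 1.24], [0.06, 2.45], [-1.56, 4.7], [0.09, 2.05], [-2.69, 2.69]. Speed limits (rad/s): [2.57, 2.57, 3.14, 3.14, 3.14, 3.14, 3.14].

### API

Orientations are given as a unit quaternion [w, x, y, z].
In Python, from cell import bot gives the robot as it stands. Calls block until the motion is done:
- bot.reach(position, orientation): joint-space move of the TCP to a pose.
- bot.move_straight(position, frame=None, speed=0.15): straight line of the TCP; frame=None keeps the orientation; speed is the mean speed in m/s.
- bot.move_joints(angles): joint-space move.
- bot.gripper_to(opening, f_grip=None): opening from 0.0 (shut) to 1.0 (fully open); f_grip is the grip in N (None keeps the last); returns when the fingers have stopped.
- bot.dwell(seconds).
- bot.ik(position, orientation): joint angles nearest the present ones, or None.
- bot.get_image(name): name is "scene" or "top" or "wrist"; returns (picture, depth): 420x560x3 uint8, blue, green, red; 420x560 float32, m along the optical axis (not along the pixel's ray), 0 where there is no reading.
- bot.camera_params(name): a dict with "intrinsics" (3x3 intrinsics, pixels), "R" (3x3) and "t" (3): a world point X has camera coordinates R X + t. Camera axes: x right, y down, z forward; pixel columns grow to the right and rows downward; lengths in m; the calibration is good to about 2 mm. A picture is of the moment at which its call begins: read the wrist's pose just before it. camera_params takes no time and is no camera call; for the wrist camera it gives the pose at the moment of the call.
A pose or a line that the arm cannot do raises bot.PlanningError and nothing moves.
- bot.finish_job(): hands the job in; it is judged then, once.
Trained networks look in the newest picture that a camera, given by its name, has taken for a name from the list of things; names that differ only in an ending like _2 or _b are one class to them, and where a whole thing is asked for, a point or a joint stands for the part that bears it (a point fixed in the world has none). Each returns a list of dicts, best first, with "confidence" (0 to 1); they miss things now and then, are a little off and sometimes report something else, mostly with a low value. They report only what shows in the picture. A call takes as long as a camera call.
- bot.cut_out(query, camera): "mask" (420x560 bool, what is visible of it) and "extent" ([left, top, right, bottom] in pixels, round what is visible of it).
Readings, each from a call of its own:
- bot.get_time(): time.
- bot.get_qpos(): joint angles.
- bot.get_qvel(): joint speeds.
- bot.get_tau(): joint torques, N m.
- bot.get_tcp_pos(): TCP position.
- bot.get_tcp_rot(): TCP orientation.
- bot.get_ft_force(): force on the tool from outside, world axes, zero at the start.
- bot.get_wrist_torque(): the same for the moment, N m.
- bot.get_width(): opening from 0.0 (shut) to 1.0 (fully open).
- bot.get_finger_force(): force on a finger pad.
Only numpy, scipy, OpenCV 4.12 (cv2) and the standard library are available. Lean on these libraries where they do the work, as an engineer would, in place of code of your own. Each camera call takes 0.05 s, during which the arm holds its last target. There are 200 camera calls.

## Working session

There is one attempt and no reset: what is moved stays moved. The work goes in short steps, each a Python script; the robot and the scene stay as the last script left them, time stands still between calls to the robot, and variables do not carry over. Pictures are saved under pics/ and viewed, at most 10 in all, crops included, and the job is handed in when it is done.

```bash
mkdir -p pics; ls; cat > h.py <<'E'
import numpy as np, cv2
from cell import bot
def cloud(name, mask, d):
    P=bot.camera_params(name);K=np.array(P["intrinsics"]);R=np.array(P["R"]);t=np.array(P["t"])
    v,u=np.nonzero(mask&(d>0));z=d[v,u]
    c=np.stack([(u-K[0,2])*z/K[0,0],(v-K[1,2])*z/K[1,1],z],1)
    return (c-t)@R
E
python3 - <<'E'
from h import *
for n in ("scene","top"):
    im,d=bot.get_image(n);cv2.imwrite(f"pics/{n}0.png",im);np.save(n+"0.npy",d)
    for q in ("dimmer","dimmer_lever","lever_grip","square","column","base_plate","jar","glasses"):
        r=bot.cut_out(q,n)
        for o in r[:2]:
            X=cloud(n,o["mask"],d)
            print(n,q,round(o["confidence"],2),o["extent"],np.median(X,0).round(3) if len(X) else None,np.percentile(X,[2,98],axis=0).round(3).tolist() if len(X) else None)
            np.save(f"m_{n}_{q}.npy",r[0]["mask"])
print(bot.get_time())
E
```

```text
pics
scene dimmer 0.88 [396.3, 256.0, 455.3, 313.6] [0.462 0.337 0.039] [[0.374, 0.281, -0.001], [0.516, 0.379, 0.1]]
scene dimmer 0.36 [168.0, 157.8, 213.3, 185.0] [ 0.617 -0.426  0.023] [[0.53, -0.52, 0.002], [0.623, -0.363, 0.043]]
scene dimmer_lever 0.64 [427.4, 254.8, 454.5, 282.0] [0.424 0.34  0.082] [[0.361, 0.324, 0.004], [0.455, 0.354, 0.107]]
scene lever_grip 0.53 [422.7, 259.1, 454.5, 282.9] [0.423 0.34  0.081] [[0.324, 0.326, -0.001], [0.455, 0.354, 0.107]]
scene lever_grip 0.51 [397.4, 256.1, 452.9, 315.3] [0.462 0.337 0.039] [[0.4, 0.283, 0.003], [0.516, 0.379, 0.102]]
scene square 0.87 [328.6, 206.2, 378.0, 263.4] [0.472 0.109 0.023] [[0.454, 0.054, 0.001], [0.48, 0.191, 0.107]]
scene column 0.95 [232.4, 149.4, 255.4, 216.4] [ 0.575 -0.159  0.13 ] [[0.537, -0.235, 0.001], [0.588, -0.153, 0.215]]
scene base_plate 0.56 [223.6, 191.6, 311.8, 261.2] [ 0.586 -0.076  0.014] [[0.508, -0.201, 0.002], [0.647, 0.014, 0.017]]
scene base_plate 0.54 [396.3, 254.1, 452.6, 309.5] [0.463 0.336 0.039] [[0.402, 0.28, 0.0], [0.516, 0.379, 0.1]]
scene jar 0.73 [310.6, 276.6, 332.7, 301.4]
[... 619 characters left out ...]
 [0.478, 0.187, 0.11]]
top square 0.6 [181.0, 250.4, 238.1, 261.8] [0.465 0.122 0.024] [[0.454, 0.052, 0.011], [0.476, 0.184, 0.11]]
top column 0.82 [318.8, 194.5, 351.4, 227.6] [ 0.556 -0.171  0.202] [[0.54, -0.199, 0.02], [0.586, -0.155, 0.225]]
top base_plate 0.62 [251.3, 185.6, 340.1, 245.3] [ 0.57  -0.086  0.014] [[0.506, -0.193, 0.01], [0.64, 0.008, 0.018]]
top jar 0.64 [190.1, 182.6, 210.9, 199.5] [0.63  0.142 0.054] [[0.614, 0.127, 0.01], [0.65, 0.164, 0.058]]
top jar 0.52 [182.8, 248.7, 237.6, 260.8] [0.465 0.121 0.024] [[0.453, 0.051, 0.001], [0.478, 0.186, 0.11]]
top glasses 0.87 [399.1, 192.8, 455.5, 247.8] [ 0.615 -0.424  0.03 ] [[0.538, -0.5, 0.003], [0.622, -0.365, 0.043]]
0.9
```

```bash
python3 - <<'E'
from h import *
a=cv2.imread("pics/scene0.png")[130:330,140:480];b=cv2.imread("pics/top0.png")[160:310,70:410]
cv2.imwrite("pics/a.png",np.vstack([cv2.resize(x,None,fx=1.65,fy=1.65,interpolation=2) for x in(a,b)]))
d=np.load("top0.npy")
im=cv2.imread("pics/top0.png")
X=cloud("top",np.ones_like(d,bool)&(d>0),d); 
def rect(sel,n):
    r=cv2.minAreaRect(X[sel][:,:2].astype(np.float32)*1000);print(n,sel.sum(),r)
def box(x0,x1,y0,y1,z0,z1): return (X[:,0]>x0)&(X[:,0]<x1)&(X[:,1]>y0)&(X[:,1]<y1)&(X[:,2]>z0)&(X[:,2]<z1)
rect(box(.38,.53,.27,.39,.036,.044),"dimmer top")
rect(box(.43,.5,.03,.2,.021,.028),"stock")
rect(box(.43,.5,.03,.2,.1,.12),"blade top")
rect(box(.5,.65,-.22,-.12,.195,.215),"column top")
rect(box(.5,.66,-.25,.05,.010,.018),"plate")
rect(box(.4,.5,-.3,.1,.062,.078),"bar")
E
```

```text
dimmer top 1290 ((453.5460510253906, 327.5960998535156), (81.0928955078125, 109.8254623413086), 69.96678161621094)
stock 436 ((465.8839416503906, 121.50140380859375), (22.041475296020508, 140.3058624267578), 2.263012647628784)
blade top 22 ((468.33380126953125, 60.8680305480957), (4.905418872833252, 19.731002807617188), 6.380688190460205)
column top 391 ((563.01953125, -179.62625122070312), (45.51719284057617, 44.13423156738281), 81.71627044677734)
plate 3605 ((574.3585205078125, -98.01936340332031), (220.38584899902344, 130.48870849609375), 82.43778991699219)
bar 950 ((444.4595947265625, -58.06220245361328), (224.1714630126953, 29.87639045715332), 82.41929626464844)
```

View pics/a.png

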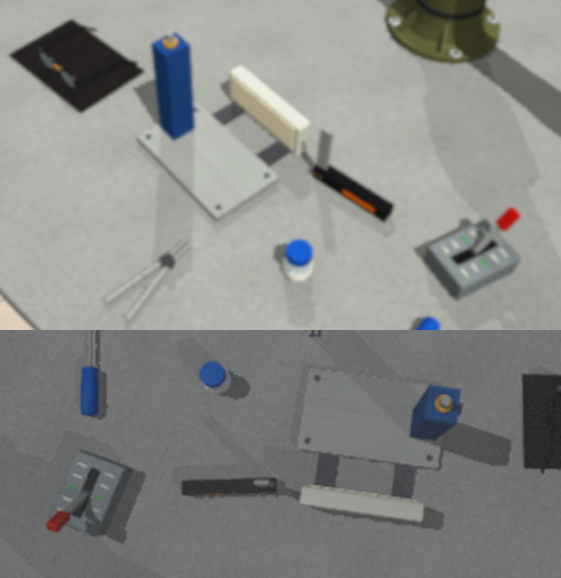

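```bash
cat >> h.py <<'E'
from scipy.spatial.transform import Rotation as Ro
def down(yaw):  # tool z down, tool y along world heading (yaw+90deg)
    yv=np.array([-np.sin(yaw),np.cos(yaw),0]);z=np.array([0,0,-1.]);x=np.cross(yv,z)
    q=Ro.from_matrix(np.stack([x,yv,z],1)).as_quat();return [q[3],q[0],q[1],q[2]]
DY=np.deg2rad(-20.03);DC=np.array([.4535,.3276]);ex=np.array([np.cos(DY),np.sin(DY)]);ey=np.array([-ex[1],ex[0]])
def lever(name):
    im,d=bot.get_image(name);im=im.astype(int)
    m=(im[...,2]>90)&(im[...,2]>2.2*im[...,1])&(im[...,2]>2.2*im[...,0])
    X=cloud(name,m,d);s=np.linalg.norm(X[:,:2]-DC,axis=1)<.12;X=X[s&(X[:,2]>.05)]
    L=np.c_[(X[:,:2]-DC)@ex,(X[:,:2]-DC)@ey,X[:,2]]*1000
    c=L.mean(0);print(name,len(L),"mean",c.round(1),np.percentile(L,[3,97],axis=0).round(1).tolist(),
      "lean",np.rad2deg(np.arctan2(c[0],c[2]-35)).round(1));return im
E
python3 - <<'E'
from h import *
lever("top");lever("scene")
for y in (DY,DY+np.pi):
    print(bot.ik([.41,.343,.2],down(y)))
yc=np.deg2rad(-7.56)
for y in (yc,yc+np.pi): print(bot.ik([.577,-.073,.05],down(y)),bot.ik([.466,.13,.02],down(y+np.deg2rad(9.8))))
print(bot.get_width(),bot.get_time())
E
```

```text
top 85 mean [-44.2   0.  100.9] [[-55.9, -6.9, 88.9], [-32.6, 7.1, 108.7]] lean -33.8
scene 100 mean [-40.5   4.2  96.8] [[-49.8, -3.8, 85.5], [-30.6, 11.4, 108.1]] lean -33.2
[-0.87051726  0.09299675  0.13210016  1.7864919  -0.01283535  1.26293343
  0.48611514]
[-1.71953112  0.13826858  1.06245724  1.81069059 -0.12657247  1.26558366
 -2.54332697]
[-0.54577057  0.41289246  0.7541755   1.84321181 -0.32946473  1.01441521
  1.78227816] [-0.69026544  0.19702068  0.39274678  2.08715435 -0.09781002  0.87443368
  1.3683696 ]
[-0.62025119  0.44464557  0.85301937  1.84539341 -0.38822856  1.02733698
 -1.31250308] [-0.81203954  0.20640609  0.52637563  2.09103911 -0.13445046  0.87591196
 -1.74023972]
0.9982795937418422 1.0
```

```bash
cat > lev.py <<'E'
from h import *
q=down(DY)
def P(a,dz=0):
    xy=DC+ex*.072*np.sin(a);return [xy[0],xy[1],.035+.072*np.cos(a)-.019+dz]
E
python3 - <<'E'
from lev import *
a0=-.68
bot.reach(P(a0,.1),q);bot.gripper_to(.5,20);bot.move_straight(P(a0),speed=.12)
bot.gripper_to(0,20);print("w",bot.get_width(),bot.get_finger_force(),bot.get_ft_force())
for a in (-.5,-.33,-.16,0): bot.move_straight(P(a),speed=.06)
print("F",np.round(bot.get_ft_force(),2),np.subtract(bot.get_tcp_pos(),P(0)).round(4))
bot.gripper_to(.5);bot.move_straight(P(0,.1))
lever("top");im=lever("scene")
print(bot.get_time())
E
```

```text
w 0.20645159900125612 25.983766615390778 [0.01136237 3.04911329 0.96319143]
F [ 0.84  4.09 -0.12] [-0.0001  0.0013  0.0002]
top 2 mean [ -4.2  -6.8 123.4] [[-7.2, -7.5, 122.0], [-1.2, -6.0, 124.7]] lean -2.7
scene 90 mean [ -1.2   4.6 112.1] [[-7.8, -3.5, 96.2], [2.9, 11.2, 124.1]] lean -0.9
6.8917
```

```bash
cat > sq.py <<'E'
from h import *
CY=np.deg2rad(-7.57)
cx=np.array([np.cos(CY),np.sin(CY)]);cy=np.array([-cx[1],cx[0]])
FACE=np.array([.5664,-.1578])   # column face foot estimate
S=np.array([.4659,.1215]);SY=np.deg2rad(2.26)
G=S+.015*np.array([-np.sin(SY),np.cos(SY)])
def heel(y,z,x=0,yoff=.085):   # TCP pose with heel at column coords (x,y), height z above plate (grip at y=15)
    xy=FACE+cx*x+cy*(y+yoff);return [xy[0],xy[1],z]
E
python3 - <<'E'
from sq import *
for s in (-1,1):
    t=s*np.pi/2
    print(bot.ik([*G,.15],down(SY+t)),bot.ik([*G,.004],down(SY+t)),bot.ik(heel(.0,.018),down(CY+t)),bot.ik(heel(.06,.12),down(CY+t)))
s=-1
q=down(SY-np.pi/2)
bot.reach([*G,.16],q)
lever("scene");im=lever("top");cv2.imwrite("pics/t1.png",im)
s_,_=bot.get_image("scene");w,d=bot.get_image("wrist")
X=cloud("wrist",d>0,d)
def rect(n,x0,x1,y0,y1,z0,z1):
    s=np.all((X>[x0,y0,z0])&(X<[x1,y1,z1]),axis=1);print(n,s.sum(),cv2.minAreaRect(X[s][:,:2].astype(np.float32)*1000) if s.sum()>5 else 0)
rect("stock",.43,.5,.03,.21,.019,.029)
c=cv2.resize(s_[240:320,380:470],(540,480),interpolation=2)
cv2.imwrite("pics/b.png",np.hstack([c,cv2.resize(w,None,fx=.45,fy=.45)[:480]] if 0 else [c]));cv2.imwrite("pics/w.png",w)
print(bot.get_qpos(),bot.get_time())
E
```

```text
[-0.70321066  0.02150497  0.36953294  1.9667577  -0.00849082  1.15479457
 -0.29087989] [-0.68169769  0.22593609  0.37151204  2.09324752 -0.1093979   0.8403342
 -0.20621318] [-0.44905857  0.4344565   0.63697236  1.85855084 -0.3129116   0.94973663
  0.19598572] [-0.49523218  0.29030021  0.55663632  1.76974582 -0.16808657  1.12895522
 -0.01727381]
None [ 0.68352769  0.49591193 -1.17147807  2.05019302  0.56271355  0.96450281
  2.39608282] [ 0.98737217  0.72267944 -1.18057124  1.8081608   0.74003732  1.13635516
  2.5607153 ] [ 0.8963496   0.53859149 -1.1761447   1.72140902  0.52412777  1.24107051
  2.60173008]
scene 90 mean [ -1.2   4.7 112.2] [[-7.8, -3.4, 95.4], [2.8, 11.4, 123.9]] lean -0.9h.py:18: RuntimeWarning: Mean of empty slice.
  c=L.mean(0);print(name,len(L),"mean",c.round(1),np.percentile(L,[3,97],axis=0).round(1).tolist(),
  ret = um.true_divide(
Traceback (most recent call last):
  File "h.py", line 18, in lever
    c=L.mean(0);print(name,len(L),"mean",c.round(1),np.percentile(L,[3,97],axis=0).round(1).tolist(),
                                                    ~~~~~~~~~~~~~^^^^^^^^^^^^^^^^^
IndexError: index -1 is out of bounds for axis 0 with size 0
```

```bash
python3 - <<'E'
from sq import *
P=bot.camera_params("scene");print("cam",(-np.array(P["R"]).T@P["t"]).round(2))
s_,d=bot.get_image("scene");im=s_.astype(int)
m=(im[...,2]>90)&(im[...,2]>2.2*im[...,1])&(im[...,2]>2.2*im[...,0])
m[:, :380]=0
v,u=np.nonzero(m);print("px",u.mean(),v.mean(),len(u))
# compare with projected solid knob for several lean angles: centroid & principal axis
K=np.array(P["intrinsics"]);R=np.array(P["R"]);t=np.array(P["t"])
C=np.cov(np.c_[u,v].T);print("axis obs",np.degrees(.5*np.arctan2(2*C[0,1],C[0,0]-C[1,1])))
for a in np.deg2rad([-6,-3,0,3,6]):
    pts=[]
    for bx in(-7,7):
        for by in(-9,9):
            for bz in(56,88):
                x=bx*np.cos(a)+bz*np.sin(a);z=35+bz*np.cos(a)-bx*np.sin(a)
                xy=DC+(ex*x+ey*by)/1000;p=K@(R@np.array([*xy,z/1000])+t);pts.append(p[:2]/p[2])
    M=np.zeros((420*8,560*8),np.uint8);cv2.fillConvexPoly(M,cv2.convexHull((np.array(pts)*8).astype(np.int32)),1)
    V,U=np.nonzero(M);c=np.cov(np.c_[U,V].T);print(np.degrees(a).round(),U.mean()/8,V.mean()/8,len(U)/64,np.degrees(.5*np.arctan2(2*c[0,1],c[0,0]-c[1,1])))
w,dw=bot.get_image("wrist")
X=cloud("wrist",dw>0,dw)
s=np.all((X>[.43,.03,.019])&(X<[.5,.21,.029]),axis=1);print("stock",s.sum(),cv2.minAreaRect(X[s][:,:2].astype(np.float32)*1000) if s.sum()>5 else 0, X[s].mean(0))
cv2.imwrite("pics/b.png",np.hstack([cv2.resize(s_[240:320,380:470],(360,320),interpolation=2),cv2.resize(w,(427,320))]))
print(bot.get_qpos().round(3),bot.get_time())
E
```

```text
cam [1.11 0.47 0.93]
px 484.14383561643837 123.26712328767124 292
axis obs -70.98655291227308
-6.0 436.49347035486005 263.71331551686137 141.78125 -62.16670015195118
-3.0 435.194287612089 264.2977554522307 141.140625 -65.78493654200332
0.0 433.899693304288 264.8771783994497 136.28125 -70.269192262399
3.0 432.6338361561985 265.5312573512115 132.84375 -75.89636273459509
6.0 431.28282813064965 266.2399662528625 129.640625 -81.8508490884223
stock 2944 ((465.7084045410156, 119.79692840576172), (22.050445556640625, 139.75640869140625), 2.1279726028442383) [0.46541818 0.12768404 0.02380205]
[-0.705  0.013  0.367  1.954 -0.005  1.176 -0.294] 7.9333
```

View pics/b.png

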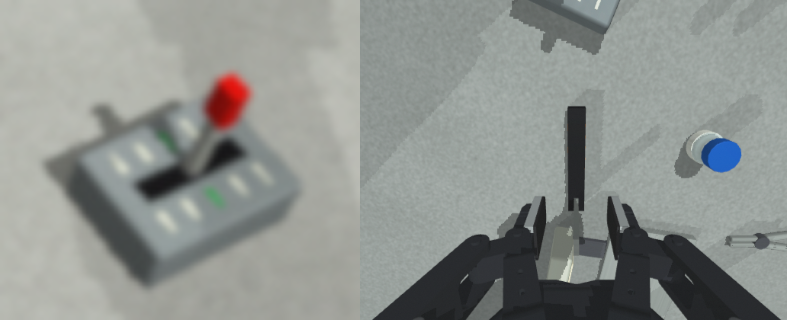

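```bash
sed -i 's/^S=.*/S=np.array([.4658,.1207]);SY=np.deg2rad(2.2)/' sq.py; python3 - <<'E'
from sq import *
s_,d=bot.get_image("scene");im=s_.astype(int)
m=(im[...,2]>70)&(im[...,2]>1.8*im[...,1])&(im[...,2]>1.8*im[...,0]);m[:,:410]=0;m[:,460:]=0;m[:240]=0;m[300:]=0
v,u=np.nonzero(m);C=np.cov(np.c_[u,v].T);print("knob",u.mean(),v.mean(),len(u),"axis",np.degrees(.5*np.arctan2(2*C[0,1],C[0,0]-C[1,1])))
q=down(SY-np.pi/2);g=lambda z:[*G,z]
bot.gripper_to(.55,60);bot.move_straight(g(.16),q,speed=.1);bot.move_straight(g(.004),speed=.12)
print("F",np.round(bot.get_ft_force(),2))
bot.gripper_to(0,60);print("w",bot.get_width(),bot.get_finger_force(),np.round(bot.get_ft_force(),2),np.round(bot.get_tcp_pos(),4))
bot.move_straight(g(.11),speed=.1)
print("F",np.round(bot.get_ft_force(),2),np.round(bot.get_wrist_torque(),2),bot.get_width())
q2=down(CY-np.pi/2)
bot.move_straight(heel(.05,.11),q2,speed=.15)
im,d=bot.get_image("scene");cv2.imwrite("pics/c.png",cv2.resize(im[100:280,180:400],None,fx=3,fy=3,interpolation=2))
print(bot.get_time(),np.round(bot.get_tcp_pos(),4),np.round(bot.get_ft_force(),2))
E
```

```text
knob 436.46 264.89 100 axis -69.85295394764731
F [-0.58 -0.36  0.06]
w 0.23667802024386575 60.462273359298706 [-1.21  0.29  5.79] [0.4658 0.136  0.0048]
F [-0.21  0.03 -3.47] [0.13 0.03 0.04] 0.2383741640900241
12.9833 [ 0.5838 -0.0227  0.1099] [ 0.07 -0.09 -3.32]
```

View pics/c.png

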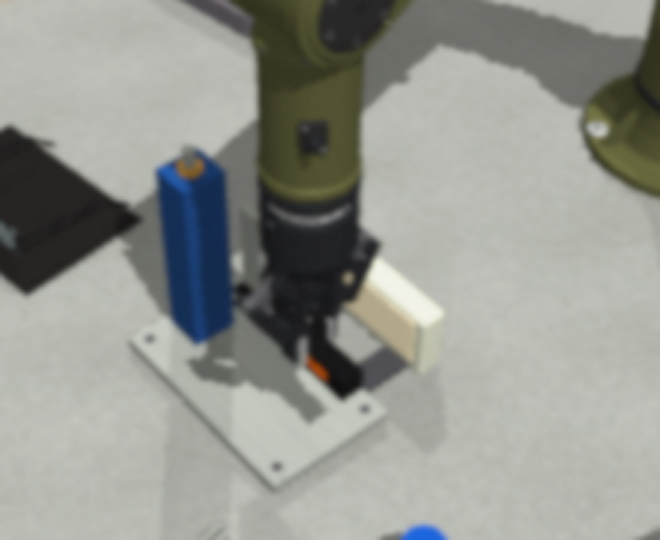

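```bash
cat >> sq.py <<'E'
def F(n=3):
    bot.dwell(.05);return np.mean([bot.get_ft_force() for _ in range(n)],0)
def loc(f): return np.array([f[:2]@cx,f[:2]@cy,f[2]])
def st(tag): print(tag,"F",loc(F()).round(2),"M",np.round(bot.get_wrist_torque(),2),"tcp",np.r_[(np.array(bot.get_tcp_pos())[:2]-FACE)@np.c_[cx,cy],bot.get_tcp_pos()[2]].round(4),round(bot.get_time(),2))
E
python3 - <<'E'
from sq import *
bot.move_straight(heel(.018,.11),speed=.12);bot.move_straight(heel(.018,.024),speed=.1);st("air")
z=.024
while z>.014:
    z-=.0007;bot.move_straight(heel(.018,z),speed=.03);f=loc(F(1))
    if f[2]>0: break
st("down %.4f"%z)
im,d=bot.get_image("top");im=im.astype(int)
P=bot.camera_params("top");K=np.array(P["intrinsics"]);R=np.array(P["R"]);t=np.array(P["t"])
m=(im[...,2]>60)&(im[...,2]>1.8*im[...,1])&(im[...,2]>1.8*im[...,0]);m[:,:90]=0;m[:,165:]=0;m[:220]=0;m[300:]=0
v,u=np.nonzero(m);print("knob top px",u.mean(),v.mean(),len(u))
def pr(dx,z):
    xy=DC+ex*dx;p=K@(R@np.array([*xy,z])+t);return (p[:2]/p[2]).round(1)
for a in(-6,0,6): print(a,pr(.088*np.sin(np.deg2rad(a)),.123),pr(.072*np.sin(np.deg2rad(a)),.107))
cv2.imwrite("pics/d.png",np.hstack([cv2.resize(im[215:300,80:170].astype(np.uint8),(360,340),interpolation=2),cv2.resize(bot.get_image("scene")[0][140:260,215:350],(383,340),interpolation=2)]))
E
```

```text
air F [ 0.05  0.21 -3.27] M [ 0.   -0.01  0.01] tcp [0.0008 0.103  0.0249] 14.46
down 0.0184 F [-1.77 -0.78  3.68] M [ 0.04  0.45 -0.01] tcp [1.00e-04 1.03e-01 1.88e-02] 16.91
knob top px 108.61538461538461 259.16923076923075 65
-6 [106.4 260.6] [109.7 260.1]
0 [108.1 256.7] [111.  256.9]
6 [109.8 252.8] [112.4 253.8]
```

View pics/d.png

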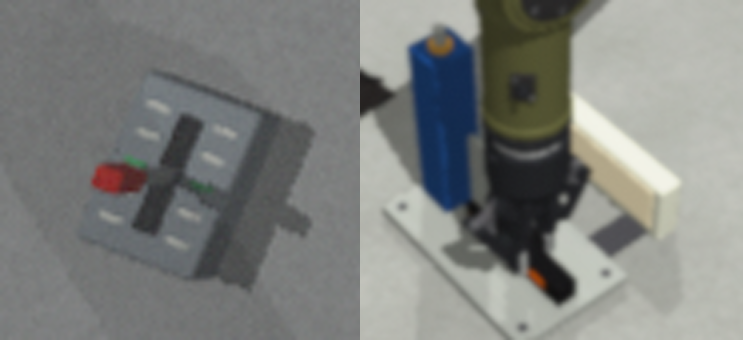

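```bash
cat > chk.py <<'E'
from h import *
from scipy.optimize import least_squares
def hull(P,pts):
    K,R,t=[np.array(P[k]) for k in("intrinsics","R","t")]
    p=(np.array(pts)@R.T+t)@K.T;p=p[:,:2]/p[:,2:];return p
def knob(a,c,yaw):
    e=np.array([np.cos(yaw),np.sin(yaw)]);f=np.array([-e[1],e[0]]);o=[]
    for bx in(-7,7):
        for by in(-9,9):
            for bz in(56,88):
                x=bx*np.cos(a)+bz*np.sin(a);z=35+bz*np.cos(a)-bx*np.sin(a);o.append([*(c+(e*x+f*by)/1000),z/1000])
    return o
def cen(p):
    M=cv2.moments(cv2.convexHull(p.astype(np.float32)));return np.array([M["m10"],M["m01"]])/M["m00"]
def obs(im,b):
    im=im.astype(float);w=np.clip(im[...,2]-1.25*np.maximum(im[...,1],im[...,0]),0,None);k=np.zeros_like(w);k[b[1]:b[3],b[0]:b[2]]=1
    w=np.minimum(w*k,50);w[w<8]=0;y,x=np.indices(w.shape);return np.array([(w*x).sum(),(w*y).sum()])/w.sum()
for n,b0,b1 in(("top",(90,245,135,295),(90,240,130,280)),("scene",(420,245,465,295),(415,240,460,290))):
    P=bot.camera_params(n)
    o0=obs(cv2.imread(f"pics/{n}0.png"),b0);o1=obs(bot.get_image(n)[0],b1)
    print(n,"obs",o0.round(1),o1.round(1))
    for d in(-42,-40,-38,-34): print("  ",d,cen(hull(P,knob(np.deg2rad(d),DC,DY))).round(1))
    for d in(-5,0,5): print("  ",d,cen(hull(P,knob(np.deg2rad(d),DC,DY))).round(1))
    print("  base->tip",hull(P,[[*DC,.04],[*DC,.123]]).round(1).tolist())
E
python3 chk.py
```

```text
top obs [104.5 275.4] [108.2 259.2]
   -42 [105.6 277. ]
   -40 [105.6 276.2]
   -38 [105.7 275.4]
   -34 [105.9 273.8]
   -5 [109.8 259.6]
   0 [110.9 256.9]
   5 [112.1 254.3]
  base->tip [[122.4, 257.9], [108.1, 256.7]]
scene obs [447.6 262.2] [436.4 264.9]
   -42 [448.  261.8]
   -40 [447.6 261.7]
   -38 [447.1 261.6]
   -34 [446.1 261.6]
   -5 [436.1 264. ]
   0 [434.  264.9]
   5 [431.8 266. ]
  base->tip [[426.7, 281.2], [435.8, 260.9]]
```

```bash
cat > fix.py <<'E'
from lev import *
import sq
def T(a,dz=0):
    xy=DC+ex*.053*np.sin(a)+ey*.0012
    r=Ro.from_rotvec(a*np.r_[ey,0])*Ro.from_quat(np.roll(q,-1));k=r.as_quat()
    return [xy[0],xy[1],.035+.053*np.cos(a)+dz],[k[3],k[0],k[1],k[2]]
bot.gripper_to(.5,60);p=np.array(bot.get_tcp_pos());bot.move_straight(p+[0,0,.17],speed=.2)
a=-.08
bot.reach(*T(a,.10));bot.move_straight(T(a)[0],speed=.12);bot.gripper_to(0,25)
print("w",bot.get_width(),np.round(bot.get_ft_force(),2))
for b in(-.04,0.0): bot.move_straight(*T(b),speed=.03)
bot.dwell(.3)
print("F",np.round(bot.get_ft_force(),2),np.subtract(bot.get_tcp_pos(),T(0)[0]).round(4))
bot.gripper_to(.5);bot.move_straight(T(0,.10)[0],speed=.2)
G=sq.heel(.018,.19);bot.reach(G,down(sq.CY-np.pi/2));print(bot.get_time())
E
python3 fix.py && python3 chk.py
```

```text
w 0.2058409192700294 [-1.08 -1.91  5.66]
F [-0.74 -1.53  6.49] [0.0005 0.     0.0007]
24.5917
top obs [104.5 275.4] [109.5 256.8]
   -42 [105.6 277. ]
   -40 [105.6 276.2]
   -38 [105.7 275.4]
   -34 [105.9 273.8]
   -5 [109.8 259.6]
   0 [110.9 256.9]
   5 [112.1 254.3]
  base->tip [[122.4, 257.9], [108.1, 256.7]]
scene obs [447.6 262.2] [434.5 265.6]
   -42 [448.  261.8]
   -40 [447.6 261.7]
   -38 [447.1 261.6]
   -34 [446.1 261.6]
   -5 [436.1 264. ]
   0 [434.  264.9]
   5 [431.8 266. ]
  base->tip [[426.7, 281.2], [435.8, 260.9]]
```

```bash
python3 - <<'E'
from sq import *
w,d=bot.get_image("wrist");X=cloud("wrist",d>0,d);X=np.c_[(X[:,:2]-FACE)@np.c_[cx,cy],X[:,2]]
s=np.all((X>[-.04,-.0,.031])&(X<[.04,.19,.043]),axis=1);print("stock",s.sum(),cv2.minAreaRect(X[s][:,:2].astype(np.float32)*1000),X[s].mean(0).round(4))
cv2.imwrite("pics/e.png",w)
im,dt=bot.get_image("top");Y=cloud("top",dt>0,dt);Y=np.c_[(Y[:,:2]-FACE)@np.c_[cx,cy],Y[:,2]]
s=np.all((Y>[-.05,-.06,.195])&(Y<[.05,.02,.215]),axis=1);print("col",s.sum(),np.percentile(Y[s],[2,98],axis=0).round(4))
E
```

```text
stock 2709 ((0.03389739990234375, 86.61116027832031), (140.3598175048828, 22.36260223388672), 89.57393646240234) [0.0001 0.0944 0.0378]
col 391 [[-0.0222 -0.0388  0.1962]
 [ 0.021   0.0004  0.2115]]
```

View pics/e.png

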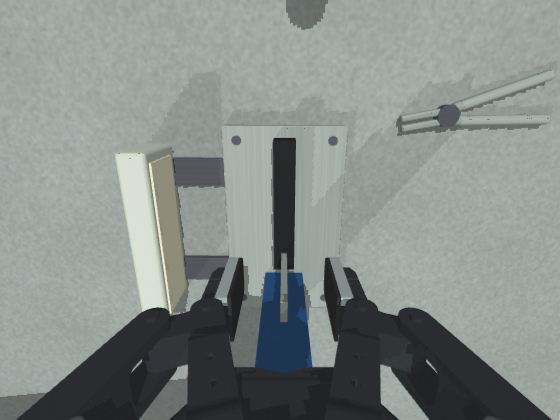

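```bash
python3 - <<'E'
from sq import *
bot.move_straight(heel(.018,.018),speed=.12);st("pre")
bot.gripper_to(0,60);st("grip")
z=.0180;y=.018
bot.move_straight(heel(.006,z),speed=.05);st("slide");f0=loc(F())
y=.006
while y>-.012:
    y-=.0007;bot.move_straight(heel(y,z),speed=.03);f=loc(F(1));print(round(y,4),f.round(1))
    if f[1]-f0[1]>7: break
st("contact")
E
```

```text
pre F [ 0.83 -0.29 -0.85] M [ 0.02 -0.02 -0.03] tcp [0.0006 0.103  0.0188] 26.43
grip F [-1.59 -0.12  4.4 ] M [ 0.05  0.29 -0.06] tcp [0.0005 0.1031 0.0187] 26.79
slide F [-0.84  1.    5.64] M [0.28 0.   0.04] tcp [0.0008 0.091  0.0187] 27.23
0.0053 [-0.2  2.2  5.8]
0.0046 [-0.9  4.3  6.5]
0.0039 [-0.1  4.3  5.7]
0.0032 [-0.5  4.7  6.4]
0.0025 [-0.2  5.1  6.7]
0.0018 [-0.8  4.7  5.9]
0.0011 [1.  5.  6.1]
0.0004 [-0.7  4.8  5.9]
-0.0003 [-0.5  3.9  6.9]
-0.001 [-0.5  5.   6. ]
-0.0017 [0.5 4.4 6.8]
-0.0024 [0.3 5.7 7. ]
-0.0031 [-0.8  6.5  6.1]
-0.0038 [-0.3  7.8  5.5]
contact F [0.17 8.05 5.88] M [ 1.51 -0.14 -0.14] tcp [0.0009 0.0852 0.0187] 31.53
```

```bash
python3 - <<'E'
from sq import *
y=-.0038;z=.018
def rot():
    r=Ro.from_quat(np.roll(bot.get_tcp_rot(),-1))*Ro.from_quat(np.roll(down(CY-np.pi/2),-1)).inv();v=np.degrees(r.as_rotvec());print("tilt deg",np.r_[v[:2]@cx,v[:2]@cy,v[2]].round(2))
rot()
for dy,dz in((-.002,0),(-.002,-.0006),(-.002,-.0006)):
    y+=dy;z+=dz;bot.move_straight(heel(y,z),speed=.03);st(f"{y:.4f} {z:.4f}")
rot()
for n in("top","scene"):
    im,d=bot.get_image(n);X=cloud(n,d>0,d);X=np.c_[(X[:,:2]-FACE)@np.c_[cx,cy],X[:,2]]
    s=np.all((X>[-.02,.08,.03])&(X<[.02,.16,.046]),axis=1);print(n,s.sum(),np.percentile(X[s],[1,50,99],axis=0).round(4).tolist())
    if s.sum()>20: p=np.polyfit(X[s][:,1],X[s][:,2],1);print("pitch",np.degrees(np.arctan(p[0])),np.polyval(p,.07))
    if n=="scene": cv2.imwrite("pics/f.png",cv2.resize(im[140:240,220:330],(770,600)[:2],interpolation=2))
w,d=bot.get_image("wrist");cv2.imwrite("pics/g.png",cv2.resize(w[180:420,160:400],(600,600),interpolation=2))
E
```

```text
tilt deg [ 0.26 -0.07  0.11]
-0.0058 0.0180 F [-1.05 11.26  5.83] M [ 2.05 -0.16 -0.16] tcp [0.0009 0.0852 0.0187] 31.83
-0.0078 0.0174 F [-2.33 14.92 10.84] M [ 2.79  0.18 -0.22] tcp [0.0009 0.0852 0.0187] 32.13
-0.0098 0.0168 F [-3.18 18.22 16.74] M [ 3.41  0.54 -0.35] tcp [0.0009 0.0852 0.0187] 32.43
tilt deg [ 0.71 -0.01  0.27]Traceback (most recent call last):
  File "<stdin>", line 11, in <module>
    return _quantile_unchecked(
        a, q, axis, out, overwrite_input, method, keepdims, weights)
    return _ureduce(a,
                    func=_quantile_ureduce_func,
    ...<5 lines>...
                    overwrite_input=overwrite_input,
                    method=method)
    r = func(a, **kwargs)
    result = _quantile(arr,
                       quantiles=q,
    ...<2 lines>...
                       out=out,
                       weights=wgt)
    slices_having_nans = np.isnan(arr[-1, ...])
                                  ~~~^^^^^^^^^
IndexError: index -1 is out of bounds for axis 0 with size 0
```

```bash
cat > look.py <<'E'
from sq import *
def rot():
    r=Ro.from_quat(np.roll(bot.get_tcp_rot(),-1))*Ro.from_quat(np.roll(down(CY-np.pi/2),-1)).inv();v=np.degrees(r.as_rotvec());print("tilt deg",np.r_[v[:2]@cx,v[:2]@cy,v[2]].round(2))
def look(tag):
    for n in("scene","wrist"):
        im,d=bot.get_image(n);X=cloud(n,d>0,d);X=np.c_[(X[:,:2]-FACE)@np.c_[cx,cy],X[:,2]]
        for nm,lo,hi in(("stock",[-.009,.095,.03],[.009,.138,.046]),("plateR",[.02,.07,.008],[.05,.15,.02])):
            s=np.all((X>lo)&(X<hi),axis=1)
            if s.sum()>20: p=np.polyfit(X[s][:,1],X[s][:,2],1);print(n,nm,s.sum(),"pitch",np.degrees(np.arctan(p[0])).round(2),"z@.115",np.polyval(p,.115).round(4))
        cv2.imwrite(f"pics/{tag}_{n}.png",cv2.resize(im[140:240,220:330],(770,600),interpolation=2) if n=="scene" else im)
E
python3 -c "
from look import *
rot();look('f');st('now')"
```

```text
tilt deg [ 0.7  -0.01  0.27]
scene stock 89 pitch 0.09 z@.115 0.0377
scene plateR 275 pitch -0.26 z@.115 0.014
wrist stock 3678 pitch -0.0 z@.115 0.0377
wrist plateR 7847 pitch -0.05 z@.115 0.0137
now F [-3.23 17.97 16.35] M [ 3.43  0.54 -0.31] tcp [0.0009 0.0852 0.0187] 32.63
```

View pics/f_wrist.png

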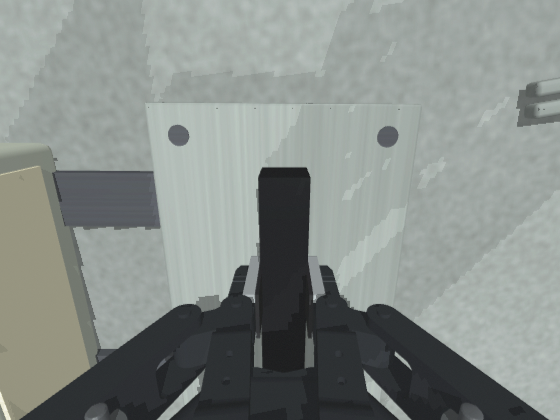

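```bash
python3 -c "
from look import *
print(bot.get_width(),bot.get_finger_force(),bot.finish_job())"
```

```text
the job is handed in; nothing more can be done
0.24062172737766332 63.352768421173096 None
```

The job is handed in. The lever reads upright to within about 1° after one correction, for which I briefly stood the square on the plate and let go of it. The square is gripped and pressed flat on the plate and against the column's face, within 1 mm of its middle, at about 16 N down and 18 N sideways, with about 33 of the 58 s used.

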